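# Walk the oil tin onto its drip mat

### The job

The tall oil tin stands half off its ribbed drip mat: walk it on by its handle, without ever lifting it clear of the worktop and leaving the other things alone. First tip it onto the bottom edge of its plain end (the one without the cap), swing the cap end across to its place on the mat while the plain end stays put, and set the tin down flat. Then tip it onto the bottom edge of the cap end, swing the plain end across, set it down upright with its whole base on the mat, square with it, and let go.

Things in the scene. Friction and masses are not known exactly. Their poses are not given: they have to be found in the camera images.
- tin_center (a point): The tall oil tin: bright metal box with a pale paper band, 160 mm long (its x), 80 mm wide (its y), 180 mm high, 0.6 to 0.95 kg, loose, flat base. This point is the middle of the box, 90 mm above its base; its z axis is up, its +x axis points to the cap end. The black screw cap (28 mm across, 18 mm high) stands on the top at x = +60 mm.
- tin_handle (a point): Centre of the tin's rigid black handle bar, 126 mm above tin_center (216 mm above the base), over the middle of the tin; same axes as the tin. The bar is 80 mm long along x, 14 mm thick along y, 18 mm high; below it is a free gap of 27 mm to the tin's top, between two legs at x = +-34 mm.
- tin_cap_foot (a point): Middle of the tin's bottom edge at the cap end: 80 mm along the tin's +x and 90 mm below tin_center. It lies on the worktop (z = 0) when the tin stands flat or is tipped onto this edge.
- tin_plain_foot (a point): Middle of the tin's bottom edge at the plain end (the end nearer the robot): 80 mm along the tin's -x and 90 mm below tin_center.
- drip_mat: Thin dark ribbed rubber mat fixed flush on the worktop, 184 mm along its x, 104 mm along its y, no step to climb (1 mm, does not hinder the tin). Origin at its centre; its +x axis points away from the robot, and the tin's cap end belongs at its +x end. At the start the tin stands 50 to 65 mm to the -y side of its place, roughly parallel.
- mat_cap_end (a point): Point on the mat's long centre line, 80 mm along +x from its centre: where tin_cap_foot belongs.
- mat_plain_end (a point): Point on the mat's long centre line, 80 mm along -x from its centre: where tin_plain_foot belongs.
- small_tin: Bystander: small metal tin without handle, 100 x 70 x 110 mm with a wide black cap to 126 mm; origin at the centre of its underside. Leave alone.
- bottle: Bystander: squeeze bottle, 57 mm across, 218 mm high; origin at the centre of its underside. Leave alone.
- tub: Bystander: spread tub, 96 x 137 x 53 mm; origin at the centre of its underside. Leave alone.
Mind the look-alikes: they are no part of the job. What is shaped like the part that bears tin_center but yellow is not meant.

How it is judged:
On the way, in this order (a step that is already met when the one before it is completed fails the run):
1. the tin is tipped up on the bottom edge of its plain end (height (world z) of tin_cap_foot above 0.009 m and height (world z) of tin_plain_foot below 0.01 m), for 0.1 s.
2. the tin stands flat again, its cap end swung to its place on the mat (25 mm), its plain end still where it started (25 mm) (angle between tin_center's own z axis and vertical below 0.05 rad and height (world z) of tin_center below 0.096 m and horizontal distance between tin_cap_foot and mat_cap_end below 0.025 m and distance of tin_plain_foot from where it was at the start of the episode below 0.025 m), for 0.2 s.
3. the tin is tipped up on the bottom edge of its cap end (height (world z) of tin_plain_foot above 0.009 m and height (world z) of tin_cap_foot below 0.01 m), for 0.1 s.
At the end, for the whole second after the job is handed in: The oil tin stands upright (within 3 degrees) and flat on the worktop, both its feet within 20 mm of their places on the mat (cap end at the mat's far end), and is let go (horizontal distance between tin_cap_foot and mat_cap_end below 0.02 m and horizontal distance between tin_plain_foot and mat_plain_end below 0.02 m and angle between tin_center's own z axis and vertical below 0.05 rad and height (world z) of tin_center below 0.096 m); the robot touches nothing.
It fails at once if the tin is lifted clear of the worktop (both bottom end edges more than 15 mm up) (height (world z) of each of tin_cap_foot, tin_plain_foot above 0.015 m).
It fails at once if the tin is tipped more than 35 degrees (angle between tin_center's own z axis and vertical above 0.61 rad).
It fails at once if a bystander is moved more than 25 mm (distance of any of small_tin, bottle, tub from where it was at the start of the episode above 0.025 m).
It also fails if it takes over 45 s, if anything falls off the work surface, if the arm or the gripper's body presses on something with over 40 N, if the wrist force passes 120 N, or if a joint passes its speed limit or range.

### The arm

A 6-joint arm with a two-finger parallel gripper is mounted at the origin on a cart in front of the work surface, level with it; the furniture and walls round the work are solid. World frame = base frame: x ahead of the robot, y to its left, z up, the work surface at z = 0. Lengths are in m, angles in rad, forces in N, time in s.
With the tool pointing down it reaches from about 0.35 to 0.85 m from the base axis. Payload 8.1 kg.
Tool frame: the origin (TCP) lies at the very end of the fingers, on their centre line; the grasp point (between the pads) lies 19 mm behind it; z points along the fingers, y is the line along which they close (so a half turn about z gives the same grasp; the last joint's range is limited). The gripper opens to 93 mm and grips with 3 to 60 N. Pads are 15 mm wide; open, the fingers measure 128 mm over their backs; the gripper's body (75 mm by 188 mm) begins 65 mm behind the grasp point.
Start: joints at [-1.209, 0.13, 1.488, -0, 1.523, -0.085], TCP at [0.259, -0.541, 0.183] pointing down, gripper open.
Joint ranges: [-2.96, 2.96], [-0.89, 2.26], [0.02, 2.5], [-1.34, 4.48], [0, 2.73], [-2.66, 2.66]. Speed limits (rad/s): [2.39, 2.39, 2.79, 3.14, 3.14, 3.14].

### API

Orientations are given as a rotation vector (axis times angle).
In Python, from plant import robot gives the robot as it stands. The module is installed in compiled form; this text tells all that it offers.
- The arm moves only by the tool play_rows, never from a script. Its argument "increments" is text: rows parted by semicolons, each of 5 numbers parted by spaces: the shift along the tool's x, y, z in mm, then the turn about the tool's z in degrees, then the closure, from -1 (fully open) to 1 (shut). In form: dx dy dz yaw claw; .... A call has 1 to 20 rows; each row is the pose to reach, as a shift and turn from the pose commanded when the call began, along the tool's axes at that moment; what a row does not reach only later rows make up. A row lasts 1/10 s, in which the tool goes at most 50 mm and 8.59 degrees, less where a joint would pass 70% of its speed; a pose out of reach is approached as far as the arm can. A call with a gripper value outside its range is refused whole. The fingers move at their own pace and stop on an object; "force" is the grip in N (left out, the last holds). Time passes only in rows, so rows that repeat a pose let the fingers close. It gives the time, the measured TCP pose, the force, the opening and the grip force at its end, in the units of the state.
- robot.read_state(): the state, without advancing time (a new reading comes with each control period).
- robot.read_camera(name): name is "scene" or "top"; returns the picture (400x640x3 uint8, blue, green, red); there is no depth.
- robot.calibration(name): a dict with "vertical_fov" (degrees; the focal length in pixels is half the picture's height over the tangent of half this angle, whatever the lens; pixels are square), "cx", "cy" (the principal point, pixels), "rvec" (rotation vector, rad) and "tvec" (3), from world to camera coordinates, as OpenCV has them. Camera axes: x right, y down, z forward; pixel columns grow to the right and rows downward; lengths in m; the calibration is good to about 2 mm. A picture is of the moment at which its call begins. calibration takes no time and is no camera call.
- robot.close_job(): hands the job in; it is judged then, once.
Trained networks look in the newest picture that a camera, given by its name, has taken for a name from the list of things; names that differ only in an ending like _2 or _b are one class to them, and where a whole thing is asked for, a point or a joint stands for the part that bears it (a point fixed in the world has none). Each returns a list of dicts, best first, with "conf" (0 to 1); they miss things now and then, are a little off and sometimes report something else, mostly with a low value. They report only what shows in the picture. A call takes as long as a camera call. They do not tell look-alikes from the thing itself.
- robot.recognise(camera, query): "centre" ([x, y, z] in m, in world coordinates, good to about 4 mm: the middle of the surface that is visible of it).
- robot.regions_of(camera, query): "pixels" (400x640 bool, what is visible of it).
- robot.landmark_of(camera, query): "centre" ([x, y, z] in m, in world coordinates, good to about 4 mm: a listed point, or the origin of a listed thing).
The state is a dict: "t": time; "q": joint angles; "dq": joint speeds; "joint_torque": joint torques, N m; "tool_pos": TCP position; "orientation": TCP orientation; "force": force on the tool from outside, world axes, zero at the start; "wrist_torque": the same for the moment, N m; "opening": finger opening in m; "gripper_force": force on a finger pad.
Only numpy, scipy, OpenCV 4.12 (cv2) and the standard library are available. Lean on these libraries where they do the work, as an engineer would, in place of code of your own. Each camera call takes 0.05 s, during which the arm holds its last target. There are 200 camera calls.

## Working session

There is one attempt and no reset: what is moved stays moved. The work goes in short steps, Python scripts to look and compute and a tool call to move; the robot and the scene stay as the last step left them, time stands still between calls to the robot, and variables do not carry over. Pictures are saved under pics/ and viewed, at most 10 in all, crops included, and the job is handed in when it is done.

Besides the shell and the picture viewer there is one more tool, called as name(argument=value, ...), one argument or row to a line, values as JSON. play_rows: Moves the arm, as the interface text tells. Its arguments: {"type":"object","properties":{"increments":{"type":"string"},"force":{"type":"number"}},"required":["increments"]}

```bash
mkdir -p pics
cat > h.py <<'E'
from plant import robot
import numpy as np, cv2
def look(q,cam):
    for r in robot.landmark_of(cam,q)[:3]: print(cam,q,np.round(r['centre'],4),round(r['conf'],2),px(cam,r['centre']))
def px(cam,p):
    c=robot.calibration(cam); f=200/np.tan(np.radians(c['vertical_fov'])/2)
    K=np.array([[f,0,c['cx']],[0,f,c['cy']],[0,0,1.]])
    return np.round(cv2.projectPoints(np.array([p],float),np.array(c['rvec'],float),np.array(c['tvec'],float),K,None)[0].ravel()).astype(int)
E
python3 - <<'E'
from h import *
a=robot.read_camera('scene');b=robot.read_camera('top')
cv2.imwrite('pics/a.png',a);cv2.imwrite('pics/b.png',b)
for cam in('scene','top'):
  for q in ['tin_handle','tin_center','tin_cap_foot','tin_plain_foot','mat_cap_end','mat_plain_end','drip_mat','small_tin','bottle','tub']: look(q,cam)
s=robot.read_state();print(s['t'],s['tool_pos'],s['orientation'])
E
```

```text
scene tin_handle [ 0.4145 -0.2024  0.218 ] 0.85 [350 220]
scene tin_handle [ 0.6144 -0.38    0.2138] 0.8 [421 198]
scene tin_handle [ 0.6033 -0.0124  0.2176] 0.66 [305 184]
scene tin_center [ 0.414  -0.2066  0.0891] 0.88 [350 259]
scene tin_center [ 0.6015 -0.0124  0.086 ] 0.69 [305 221]
scene tin_center [ 0.6158 -0.3794  0.092 ] 0.55 [417 232]
scene tin_cap_foot [ 0.443  -0.133   0.0021] 0.92 [328 274]
scene tin_cap_foot [6.784e-01 6.000e-04 2.200e-03] 0.65 [308 231]
scene tin_plain_foot [ 0.3844 -0.2815 -0.0005] 0.77 [372 294]
scene tin_plain_foot [ 0.5252 -0.03   -0.0015] 0.69 [304 256]
scene tin_plain_foot [ 5.814e-01 -3.086e-01  2.000e-04] 0.65 [391 259]
scene mat_cap_end [ 6.608e-01  5.580e-02 -5.000e-04] 0.58 [292 232]
scene mat_plain_end [ 0.4982  0.0322 -0.0005] 0.74 [283 257]
scene drip_mat [0.5806 0.0455 0.0018] 0.89 [287 243]
scene tub [ 0.782  -0.0069  0.0019] 0.52 [318 217]
scene tub [ 5.802e-01  4.560e-02 -1.000e-04] 0.47 [287 243]
top tin_handle [ 0.6121 -0.3844  0.2154] 0.91 [432 180]
top tin_cap_foot [ 7.848e-01 -4.300e-03  3.000e-04] 0.47 [300 187]
top tin_plain_foot [ 0.3872 -0.275   0.0007] 0.74 [395 288]
top small_tin [ 0.5204  0.2225 -0.0049] 0.61 [227 255]
top tub [ 0.784  -0.0054  0.0023] 0.71 [301 187]
1.1 [ 0.25928685 -0.54108326  0.18334047] [-3.06351135e+00 -6.96038101e-01  4.47042049e-05]
```

View pics/a.png

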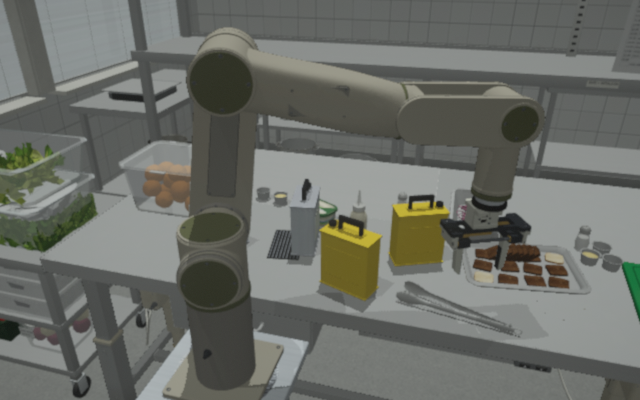

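View pics/b.png

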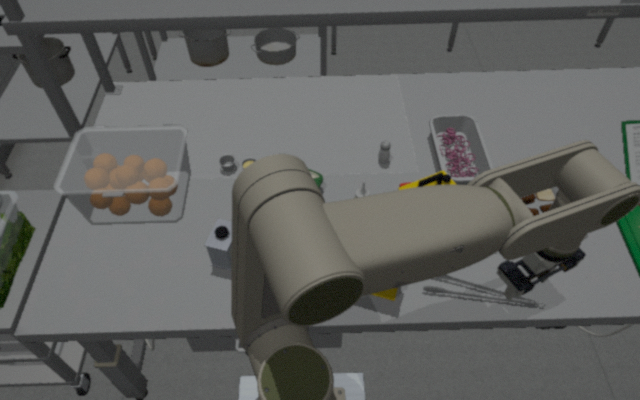

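Oil-tin look-alikes in the scene picture: yellow at (350,260), yellow at (418,232), and bright metal with a pale band at (305,222) beside the ribbed mat (287,243). The metal one fits the description because it isn't yellow and stands half on the mat. The white tin in the top picture at (220,250) is the small tin. I'll enlarge the metal one to confirm and find the bystanders.

Run:
```python
from h import *
a=cv2.imread('pics/a.png')[160:280,250:410].copy()
a=cv2.resize(a,None,fx=5,fy=5,interpolation=cv2.INTER_CUBIC)
P={'h':(.603,-.0124,.216),'cf':(.678,.0006,0),'pf':(.525,-.03,0),'mc':(.661,.056,0),'mp':(.498,.032,0)}
for k,p in P.items():
  u,v=px('scene',p); cv2.circle(a,(int(u-250)*5,int(v-160)*5),4,(0,0,255),-1)
cv2.imwrite('pics/c.png',a)
for r in robot.recognise('top','bottle')[:2]+robot.recognise('scene','bottle')[:2]: print(r)
look('tin_handle','scene');look('tin_center','scene');look('tin_cap_foot','scene');look('tin_plain_foot','scene');look('mat_cap_end','scene');look('mat_plain_end','scene');look('drip_mat','scene')
```

```text
{'centre': [0.599, -0.1969, 0.146], 'conf': 0.81}
scene tin_handle [ 0.4145 -0.2024  0.218 ] 0.85 [350 220]
scene tin_handle [ 0.6144 -0.38    0.2138] 0.8 [421 198]
scene tin_handle [ 0.6033 -0.0124  0.2176] 0.66 [305 184]
scene tin_center [ 0.414  -0.2066  0.0891] 0.88 [350 259]
scene tin_center [ 0.6015 -0.0124  0.086 ] 0.69 [305 221]
scene tin_center [ 0.6158 -0.3794  0.092 ] 0.55 [417 232]
scene tin_cap_foot [ 0.443  -0.133   0.0021] 0.92 [328 274]
scene tin_cap_foot [6.784e-01 6.000e-04 2.200e-03] 0.65 [308 231]
scene tin_plain_foot [ 0.3844 -0.2815 -0.0005] 0.77 [372 294]
scene tin_plain_foot [ 0.5252 -0.03   -0.0015] 0.69 [304 256]
scene tin_plain_foot [ 5.814e-01 -3.086e-01  2.000e-04] 0.65 [391 259]
scene mat_cap_end [ 6.608e-01  5.580e-02 -5.000e-04] 0.58 [292 232]
scene mat_plain_end [ 0.4982  0.0322 -0.0005] 0.74 [283 257]
scene drip_mat [0.5806 0.0455 0.0018] 0.89 [287 243]
```

View pics/c.png

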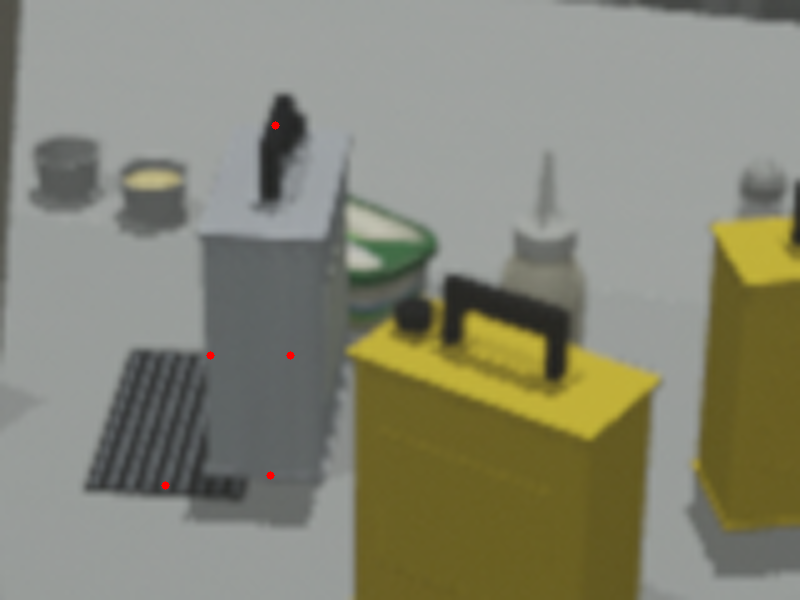

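The crop confirms it: a bare-metal tin (crop 270,350) with a black handle (283,118), half on the ribbed mat (165,420). The feet projections sit on its bottom edge. The tub is behind it, and the bottle is at about y=-0.2. I'm moving to a hover now.

play_rows(
  increments="0 0 -50 0 -1;0 0 -100 0 -1;0 0 -150 0 -1;45 -27 -150 3 -1;88 -54 -150 6 -1;132 -80 -150 9 -1;175 -107 -150 12 -1;218 -133 -150 15 -1;260 -160 -150 15 -1;303 -185 -150 15 -1;345 -210 -150 15 -1;388 -237 -150 15 -1;430 -262 -145 15 -1;473 -288 -135 15 -1;505 -308 -125 15 -1;530 -323 -115 15 -1;538 -328 -110 15 -1;538 -328 -110 15 -1",
)

```text
t: 3.35
tool_pos: [0.6025, -0.0118, 0.292]
orientation: [-3.128, -0.293, 0.004]
force: [0.0, -1.2, -0.9]
opening: 0.0929
gripper_force: 0.0
```

Run:
```python
from h import *
a=robot.read_camera('scene');b=robot.read_camera('top')
cv2.imwrite('pics/d.png',np.vstack([cv2.resize(a[120:280,200:400],(800,640))[:, :][:640],])[:600]);cv2.imwrite('pics/e.png',b)
for cam in('scene','top'):
  for q in ['tin_handle','tin_center','tin_cap_foot','tin_plain_foot','mat_cap_end','mat_plain_end','drip_mat']: look(q,cam)
s=robot.read_state();print(s['t'],s['tool_pos'],s['orientation'],s['q'],px('scene',s['tool_pos']))
```

```text
scene tin_handle [ 0.4164 -0.2016  0.2148] 0.79 [350 220]
scene tin_handle [ 0.5984 -0.0146  0.2175] 0.62 [305 185]
scene tin_center [ 0.6191 -0.3808  0.0916] 0.87 [418 232]
scene tin_center [ 0.6002 -0.0162  0.089 ] 0.63 [306 220]
scene tin_center [ 0.4157 -0.2057  0.0862] 0.59 [350 259]
scene tin_cap_foot [ 0.6819 -0.0014  0.0013] 0.88 [309 230]
scene tin_cap_foot [ 0.4415 -0.132   0.0029] 0.56 [327 274]
scene tin_plain_foot [ 0.5823 -0.309  -0.0017] 0.79 [391 259]
scene tin_plain_foot [ 0.387  -0.2793  0.0013] 0.76 [372 293]
scene tin_plain_foot [ 0.5279 -0.0275  0.0037] 0.61 [303 254]
scene mat_cap_end [ 0.6578  0.0575 -0.0013] 0.82 [291 232]
scene mat_plain_end [ 0.5006  0.0303 -0.0021] 0.71 [284 257]
scene drip_mat [0.5783 0.0419 0.0039] 0.71 [288 243]
top tin_handle [ 0.4094 -0.2032  0.2133] 0.93 [376 241]
top tin_handle [ 0.6092 -0.3805  0.2173] 0.85 [431 180]
top tin_handle [ 0.6014 -0.0163  0.2189] 0.75 [303 185]
top tin_center [ 0.4145 -0.2052  0.0882] 0.69 [372 265]
top tin_center [ 0.613  -0.3777  0.0908] 0.57 [423 207]
top tin_cap_foot [ 0.6518 -0.4549  0.0008] 0.83 [440 214]
top tin_cap_foot [ 4.382e-01 -1.323e-01 -2.000e-04] 0.81 [345 275]
top tin_plain_foot [ 0.5226 -0.0283 -0.0017] 0.96 [309 252]
top tin_plain_foot [ 0.5822 -0.3072 -0.0012] 0.86 [397 233]
top tin_plain_foot [ 0.386  -0.2779 -0.0005] 0.8 [396 289]
4.15 [ 0.60271481 -0.0128271   0.293322  ] [ 3.12814903e+00  2.90208074e-01 -9.88467635e-05] [-1.06295403e-01  1.20305556e-01  1.30092915e+00 -2.31856012e-05
  1.72041752e+00  1.27948086e+00] [305 163]
```

View pics/d.png

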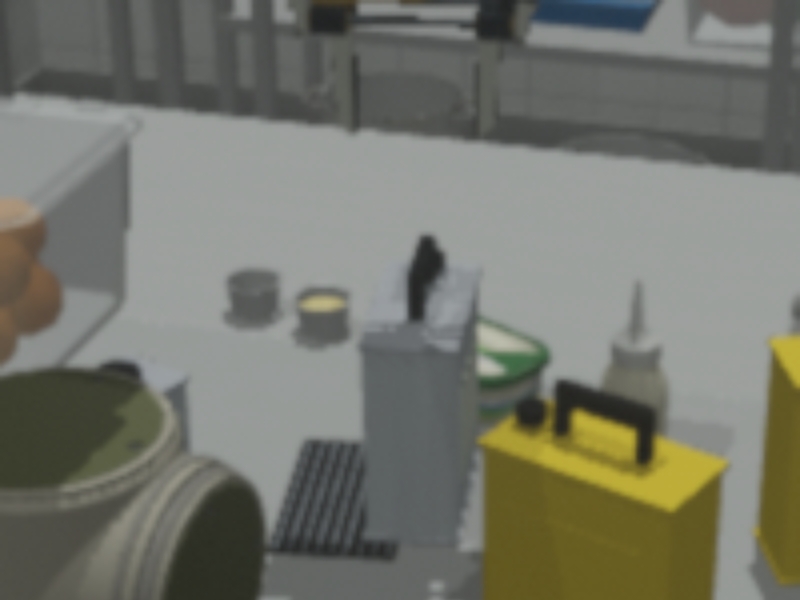

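The fingers (crop 352/485, 120) straddle the handle (427,265). Averaged over both looks:
- **Tin:** plain foot (0.525,-0.029), yaw 10.3°.
- **Mat:** ends (0.659,0.057) and (0.499,0.031), yaw 9°.
- **Check:** the distance from the plain foot to mat_cap_end is 159 mm, which is consistent with the tin's length.

I'm lowering and gripping.

play_rows(
  increments="-2 1 35 0 -1;-2 1 65 0 -1;-2 1 85 0 -1;-2 1 96 0 -1;-2 1 96 0 -1;-2 1 96 0 1;-2 1 96 0 1;-2 1 96 0 1;-2 1 96 0 1;-2 1 96 0 1;-2 1 96 0 1;-2 1 96 0 1",
  force=25,
)

```text
t: 5.35
tool_pos: [0.6009, -0.0142, 0.1974]
orientation: [3.128, 0.29, -0.0]
force: [0.2, 0.5, -0.3]
opening: 0.042
gripper_force: 0.0
```

play_rows(
  increments="0 0 0 0 1;0 0 0 0 1;0 0 0 0 1;0 0 0 0 1;0 0 0 0 1;0 0 0 0 1",
)

```text
t: 5.95
tool_pos: [0.601, -0.0142, 0.1974]
orientation: [-3.128, -0.29, -0.0]
force: [0.3, 0.5, -0.2]
opening: 0.0003
gripper_force: 0.0
```

The fingers shut on nothing, so I need to look.

Run:
```python
from h import *
a=robot.read_camera('scene');b=robot.read_camera('top')
cv2.imwrite('pics/f.png',np.hstack([cv2.resize(a[140:280,250:350],(400,560),interpolation=2),cv2.resize(b[150:290,250:350],(400,560),interpolation=2)]))
for cam in('scene','top'):
  for q in ['tin_handle','tin_center']: look(q,cam)
s=robot.read_state();print(s['t'],s['tool_pos'],px('scene',s['tool_pos']),px('top',s['tool_pos']),s['force'])
```

```text
scene tin_handle [ 0.5991 -0.0163  0.214 ] 0.87 [306 186]
scene tin_handle [ 0.4163 -0.2041  0.2151] 0.69 [351 220]
scene tin_handle [ 0.6128 -0.3828  0.215 ] 0.67 [422 198]
scene tin_center [ 0.6185 -0.3811  0.0902] 0.91 [418 232]
scene tin_center [ 0.599  -0.0169  0.0884] 0.72 [306 220]
top tin_handle [ 0.6012 -0.0121  0.2202] 0.91 [301 185]
top tin_handle [ 0.6132 -0.384   0.2126] 0.8 [432 180]
top tin_handle [ 0.5231 -0.0289 -0.0016] 0.72 [309 252]
top tin_center [ 0.4109 -0.2055  0.089 ] 0.66 [373 266]
top tin_center [ 0.6129 -0.3778  0.0913] 0.56 [423 207]
6.25 [ 0.60095451 -0.01416746  0.19733817] [305 190] [302 191] [0.59402122 0.04920905 0.85506775]
```

View pics/f.png

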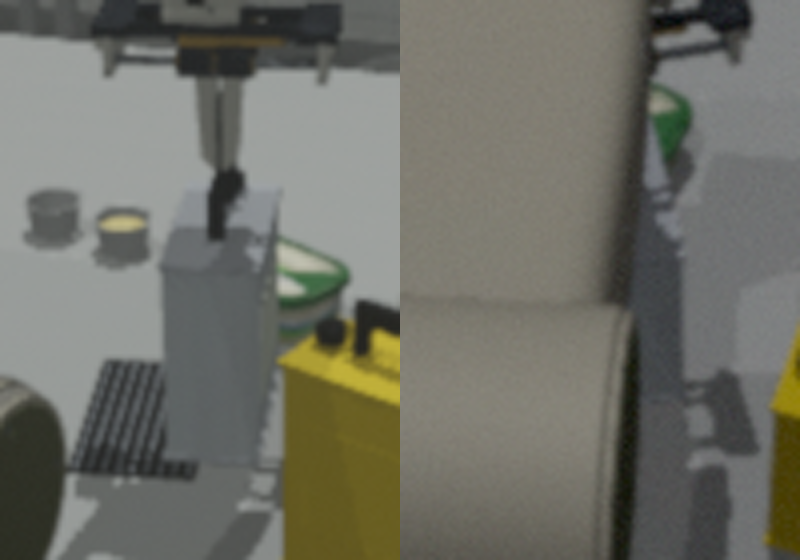

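Run:
```python
from h import *
a=cv2.imread('pics/a.png')
p=(0.2593,-.5411,.1833);u=px('scene',p);print(u,[px('scene',(p[0],p[1],z)) for z in(.2,.22)])
c=robot.read_camera('scene');s=robot.read_state();v=px('scene',s['tool_pos']);print(v)
def crop(im,u,w,m):
  o=cv2.resize(im[u[1]-w:u[1]+w,u[0]-w:u[0]+w],(400,400),interpolation=cv2.INTER_CUBIC)
  cv2.circle(o,(200,200),3,(0,0,255),-1);return o
o=crop(c,v,25,1)
for z in(.207,.225):
  q=px('scene',(s['tool_pos'][0],s['tool_pos'][1],z));cv2.circle(o,tuple(int(t) for t in (q-v+25)*8),3,(0,255,0),-1)
cv2.imwrite('pics/g.png',np.hstack([crop(a,u,50,1),o]))
```

```text
[475 281] [array([476, 276]), array([477, 269])]
[305 190]
```

View pics/g.png

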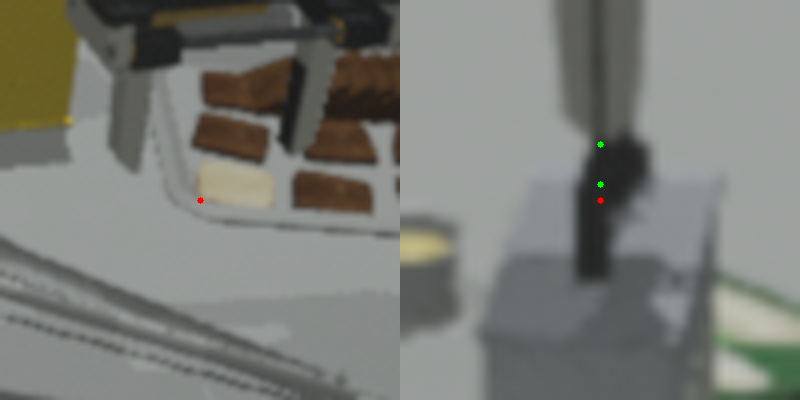

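The fingertips show about 28 mm above the reported TCP in both the start picture (479,272 against 475,281) and this one (304,182 against 305,190). So the tips really end just above the bar. I'll open, go down 28 mm and close again. If they were too deep, they would stop at 80 mm on the tin's sides.

play_rows(
  increments="0 0 0 0 -1;0 0 0 0 -1;0 0 0 0 -1;0 0 0 0 -1;0 0 0 0 -1;0 0 0 0 -1;0 0 10 0 -1;0 0 20 0 -1;0 0 28 0 -1;0 0 28 0 -1;0 0 28 0 1;0 0 28 0 1;0 0 28 0 1;0 0 28 0 1;0 0 28 0 1;0 0 28 0 1;0 0 28 0 1;0 0 28 0 1;0 0 28 0 1;0 0 28 0 1",
  force=25,
)

```text
t: 8.3
tool_pos: [0.6009, -0.0142, 0.1693]
orientation: [-3.128, -0.29, 0.0]
force: [-0.5, 0.5, -1.1]
opening: 0.0135
gripper_force: 24.9
```

It's gripped at 13.5 mm, which is the bar, so the reported TCP z is about 28 mm too low. I'm tipping onto the plain end by about 7°.

play_rows(
  increments="-4 0 -1 0 1;-8 0 -3 0 1;-12 0 -4 0 1;-16 0 -5 0 1;-20 0 -6 0 1;-24 0 -7 0 1;-27 0 -8 0 1;-27 0 -8 0 1;-27 0 -8 0 1",
)

```text
t: 9.2
tool_pos: [0.5745, -0.0192, 0.1775]
orientation: [3.128, 0.29, 0.001]
force: [-0.3, 0.4, -9.0]
opening: 0.0137
gripper_force: 25.0
```

Run:
```python
from h import *
a=robot.read_camera('scene')
cv2.imwrite('pics/i.png',cv2.resize(a[140:280,250:400],(750,600),interpolation=2)[:600])
for q in ['tin_handle','tin_center','tin_cap_foot','tin_plain_foot']: look(q,'scene')
s=robot.read_state();print(s['t'],s['tool_pos'],s['force'],s['wrist_torque'],s['opening'])
```

```text
scene tin_handle [ 0.5743 -0.0187  0.2238] 0.94 [304 187]
scene tin_handle [ 0.4139 -0.205   0.2167] 0.88 [351 220]
scene tin_handle [ 0.6124 -0.3838  0.218 ] 0.88 [423 197]
scene tin_center [ 0.5749 -0.0209  0.0971] 0.97 [305 222]
scene tin_center [ 0.4139 -0.2056  0.0895] 0.8 [350 259]
scene tin_center [ 0.6158 -0.3773  0.0905] 0.58 [417 233]
scene tin_cap_foot [ 0.4387 -0.1343  0.0031] 0.95 [328 274]
scene tin_cap_foot [ 0.6539 -0.0052  0.0112] 0.77 [308 232]
scene tin_plain_foot [ 0.3849 -0.2815 -0.0013] 0.81 [372 294]
scene tin_plain_foot [ 0.5003 -0.0328  0.0075] 0.76 [302 258]
scene tin_plain_foot [ 0.5791 -0.3082  0.0018] 0.66 [391 259]
9.45 [ 0.5744935  -0.01911765  0.17726259] [ 0.3827858  -0.49439151 -8.24281721] [ 0.011748   -0.03208058  0.05023786] 0.01362250857578633
```

View pics/i.png

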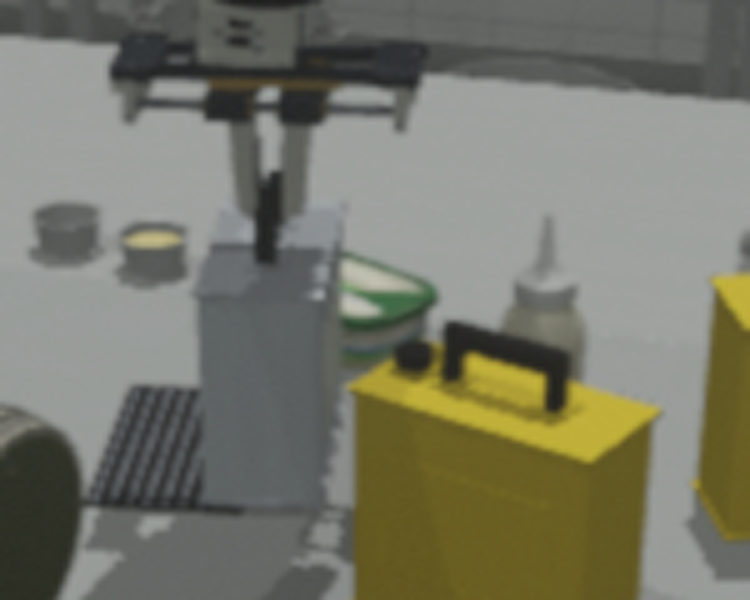

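The tin was carried about 8 mm up without tipping: the feet read z≈8–11 mm and the full 8 N hangs on the grip. That's because the grip sits right over the centre of mass. I'll put it back where it was and regrip at the cap end of the bar (+30 mm), so that lifting tips it by itself.

play_rows(
  increments="9 0 0 0 1;18 0 0 0 1;27 0 0 0 1;27 0 4 0 1;27 0 7 0 1;27 0 8 0 1;27 0 8 0 0;27 0 8 0 0;27 0 8 0 0;27 0 8 0 0;37 0 8 0 0;47 0 8 0 0;57 0 8 0 0;57 0 8 0 0;57 0 8 0 1;57 0 8 0 1;57 0 8 0 1;57 0 8 0 1;57 0 8 0 1;57 0 8 0 1",
  force=15,
)

```text
t: 11.45
tool_pos: [0.6303, -0.0085, 0.1694]
orientation: [-3.128, -0.29, 0.0]
force: [-0.5, 2.1, 0.0]
opening: 0.0135
gripper_force: 15.0
```

Run:
```python
from h import *
robot.read_camera('scene')
for q in ['tin_handle','tin_center','tin_cap_foot','tin_plain_foot']: look(q,'scene')
s=robot.read_state();print(s['t'],s['tool_pos'],s['force'],s['opening'],s['gripper_force'])
```

```text
scene tin_handle [ 0.6113 -0.3787  0.2144] 0.94 [421 198]
scene tin_handle [ 0.4162 -0.2063  0.2132] 0.88 [352 221]
scene tin_handle [ 0.5984 -0.013   0.2149] 0.74 [305 186]
scene tin_center [ 0.4108 -0.2076  0.0874] 0.82 [350 260]
scene tin_center [ 0.6023 -0.0132  0.0905] 0.71 [305 219]
scene tin_center [ 0.6202 -0.3834  0.0896] 0.69 [419 232]
scene tin_cap_foot [0.6825 0.0031 0.0026] 0.72 [308 230]
scene tin_cap_foot [ 0.4404 -0.133   0.0005] 0.61 [328 275]
scene tin_plain_foot [ 0.3851 -0.2815  0.0018] 0.96 [372 293]
scene tin_plain_foot [ 0.5832 -0.3044 -0.0014] 0.62 [390 259]
scene tin_plain_foot [ 5.277e-01 -3.090e-02  2.000e-04] 0.6 [304 255]
11.7 [ 0.63030481 -0.008558    0.16941913] [-2.42915746  0.64509611  1.49790817] 0.014096406639781046 14.999952083453536
```

play_rows(
  increments="-2 0 -1 0 1;-4 0 -2 0 1;-6 0 -3 0 1;-8 0 -4 0 1;-12 0 -6 0 1;-15 0 -7 0 1;-19 0 -9 0 1;-23 0 -10 0 1;-23 0 -10 0 1;-23 0 -10 0 1",
)

```text
t: 12.7
tool_pos: [0.6077, -0.013, 0.1793]
orientation: [3.128, 0.29, -0.0]
force: [0.1, 1.4, -4.1]
opening: 0.0138
gripper_force: 15.0
```

Run:
```python
from h import *
a=robot.read_camera('scene')
cv2.imwrite('pics/j.png',cv2.resize(a[140:280,250:400],(750,600),interpolation=2)[:600])
for q in ['tin_handle','tin_center','tin_cap_foot','tin_plain_foot']: look(q,'scene')
s=robot.read_state();print(s['t'],s['tool_pos'],s['force'],s['wrist_torque'],s['opening'])
```

```text
scene tin_handle [ 0.614  -0.3814  0.2141] 0.71 [422 198]
scene tin_handle [ 0.4158 -0.2029  0.2164] 0.6 [351 220]
scene tin_handle [ 0.5792 -0.0155  0.224 ] 0.59 [303 186]
scene tin_center [ 0.6152 -0.3803  0.0869] 0.96 [417 234]
scene tin_center [ 0.5923 -0.0176  0.0933] 0.9 [306 220]
scene tin_center [ 0.4136 -0.2041  0.0892] 0.81 [349 259]
scene tin_cap_foot [0.6787 0.0008 0.0159] 0.95 [308 227]
scene tin_cap_foot [ 0.6575  0.0578 -0.0014] 0.75 [291 232]
scene tin_cap_foot [ 0.4399 -0.1306  0.0016] 0.74 [327 274]
scene tin_plain_foot [ 0.5232 -0.0316  0.0008] 0.72 [304 255]
scene tin_plain_foot [ 3.855e-01 -2.803e-01  1.000e-04] 0.68 [372 294]
12.95 [ 0.60783236 -0.01292458  0.17923236] [ 0.844465   -0.25763855 -3.62165982] [ 0.02864984 -0.2548     -0.01722487] 0.01416815128130813
```

View pics/j.png

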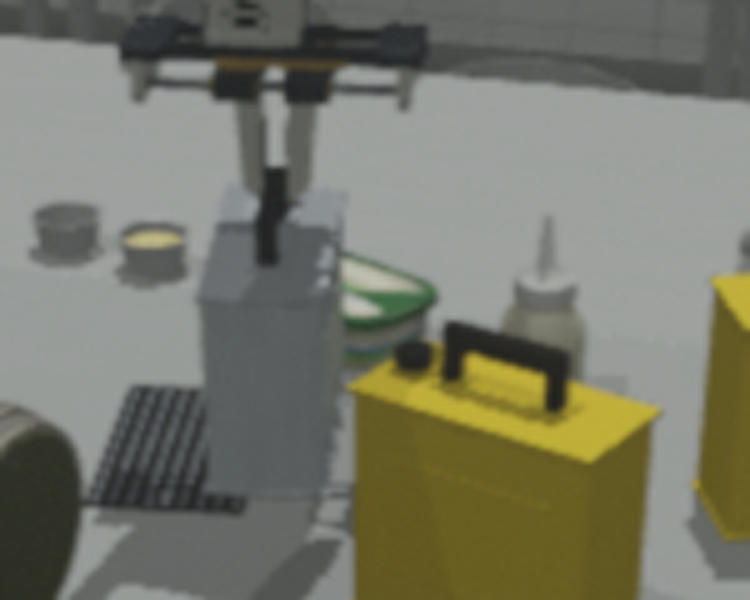

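Now it's tipped properly: cap foot at 16 mm, plain foot at 1 mm, with about 4 N carried. I'm swinging +22° about the plain foot, then checking.

play_rows(
  increments="0 -3 0 -2 1;0 -6 0 -4 1;-0.5 -9 0 -6 1;-1 -12 0 -8 1;-1.3 -15 0 -10 1;-2 -18 0 -12 1;-2.6 -21 0 -14 1;-3.3 -24 0 -16 1;-4.2 -26.5 0 -18 1;-5.2 -29.5 0 -20 1;-6.3 -32.5 0 -22 1;-6.5 -33 0 -22.5 1;-6.5 -33 0 -22.5 1",
  force=20,
)

```text
t: 14.25
tool_pos: [0.5947, 0.0183, 0.1786]
orientation: [-3.011, -0.894, 0.003]
force: [-0.2, -0.6, -7.1]
opening: 0.0138
gripper_force: 20.0
```

Run:
```python
from h import *
robot.read_camera('scene')
for q in ['tin_handle','tin_center','tin_cap_foot','tin_plain_foot']: look(q,'scene')
s=robot.read_state();print(s['t'],s['tool_pos'],s['orientation'],s['force'],s['wrist_torque'],s['opening'])
```

```text
scene tin_handle [ 0.415  -0.204   0.2164] 0.85 [351 220]
scene tin_handle [0.5668 0.003  0.2228] 0.83 [297 187]
scene tin_handle [ 0.6114 -0.3788  0.2125] 0.63 [421 199]
scene tin_center [ 0.4142 -0.2058  0.0889] 0.68 [350 259]
scene tin_center [ 0.6185 -0.3795  0.0885] 0.6 [417 233]
scene tin_center [ 0.6565  0.0565 -0.0012] 0.59 [291 232]
scene tin_cap_foot [0.6546 0.0576 0.0173] 0.92 [290 228]
scene tin_cap_foot [ 0.4399 -0.1329  0.0026] 0.91 [328 274]
scene tin_plain_foot [ 0.3865 -0.2802 -0.0005] 0.98 [372 294]
scene tin_plain_foot [ 0.5247 -0.0303  0.0011] 0.75 [304 255]
scene tin_plain_foot [ 0.5798 -0.3096 -0.0041] 0.55 [391 260]
14.5 [0.59510728 0.01820642 0.17891161] [-3.01146754e+00 -8.93916932e-01  1.28490860e-03] [-0.42708165  0.64204928 -7.69847162] [-0.06156208  0.19219643 -0.0032831 ] 0.013890905556680518
```

The swing is right: cap foot at (0.655,0.058) and the plain foot unmoved. I'm setting it down, letting go, and regripping at the plain end of the bar (-60 mm).

play_rows(
  increments="4 0 1 0 1;8 0 3 0 1;12 0 5 0 1;16 0 7 0 1;20 0 9 0 1;23 0 10 0 1;23 0 10 0 1;23 0 10 0 0;23 0 10 0 0;23 0 10 0 0;23 0 10 0 0;8 0 10 0 0;-7 0 10 0 0;-22 0 10 0 0;-37 0 10 0 0;-37 0 10 0 0",
)

```text
t: 16.1
tool_pos: [0.5635, -0.0027, 0.1695]
orientation: [3.012, 0.893, -0.0]
force: [0.0, 0.7, 1.2]
opening: 0.0469
gripper_force: 0.0
```

Run:
```python
from h import *
robot.read_camera('scene');robot.read_camera('top')
for c in('scene','top'):
 for q in ['tin_handle','tin_center','tin_cap_foot','tin_plain_foot']: look(q,c)
s=robot.read_state();print(s['t'],s['tool_pos'],s['orientation'],s['force'],s['opening'])
```

```text
scene tin_handle [0.59   0.0161 0.2129] 0.94 [295 186]
scene tin_handle [ 0.4157 -0.2043  0.2129] 0.82 [351 221]
scene tin_handle [ 0.6114 -0.3795  0.2159] 0.68 [421 198]
scene tin_center [0.6592 0.0596 0.0018] 0.74 [290 231]
scene tin_center [ 0.414  -0.2046  0.0867] 0.73 [350 259]
scene tin_center [ 0.6169 -0.3833  0.0917] 0.73 [419 232]
scene tin_cap_foot [ 0.4402 -0.1335  0.0025] 0.78 [328 274]
scene tin_cap_foot [ 0.6575  0.0565 -0.0024] 0.65 [291 232]
scene tin_plain_foot [ 5.799e-01 -3.106e-01  1.000e-04] 0.87 [392 259]
scene tin_plain_foot [ 5.278e-01 -3.040e-02  2.000e-04] 0.83 [304 255]
scene tin_plain_foot [ 0.386  -0.2822  0.0005] 0.8 [373 293]
top tin_handle [ 0.6142 -0.3794  0.2139] 0.79 [430 180]
top tin_handle [ 0.4102 -0.2022  0.2109] 0.63 [375 241]
top tin_center [ 0.4102 -0.2057  0.0912] 0.91 [373 266]
top tin_cap_foot [ 0.4347 -0.1346 -0.0005] 0.94 [345 276]
top tin_cap_foot [ 0.6512 -0.4567  0.0021] 0.87 [441 214]
top tin_plain_foot [ 0.5783 -0.3064 -0.0016] 0.78 [397 234]
top tin_plain_foot [ 0.5262 -0.0312 -0.002 ] 0.69 [310 251]
top tin_plain_foot [ 3.849e-01 -2.785e-01 -1.000e-04] 0.56 [396 289]
16.6 [ 0.56451431 -0.00165323  0.16918234] [-3.01119577e+00 -8.95285122e-01  3.08794624e-04] [-1.32130588 -0.2830575   0.24313907] 0.04666086034323288
```

Flat: cap foot at (0.658,0.058), plain foot at (0.527,-0.031). I'm gripping and tipping onto the cap edge.

play_rows(
  increments="0 0 0 0 1;0 0 0 0 1;0 0 0 0 1;0 0 0 0 1;0 0 0 0 1;0 0 0 0 1;0 0 0 0 1;2 0 -1 0 1;4 0 -2 0 1;6 0 -3 0 1;8 0 -4 0 1;12 0 -6 0 1;15 0 -7 0 1;19 0 -9 0 1;23 0 -10 0 1;23 0 -10 0 1;23 0 -10 0 1",
  force=15,
)

```text
t: 18.3
tool_pos: [0.5839, 0.0108, 0.1796]
orientation: [3.011, 0.895, 0.001]
force: [-2.0, -2.3, 0.2]
opening: 0.0139
gripper_force: 15.0
```

Run:
```python
from h import *
robot.read_camera('scene')
for q in ['tin_handle','tin_cap_foot','tin_plain_foot']: look(q,'scene')
s=robot.read_state();print(s['t'],s['tool_pos'],s['orientation'],s['force'],s['opening'])
```

```text
scene tin_handle [0.6071 0.0262 0.2223] 0.94 [294 181]
scene tin_handle [ 0.4167 -0.2025  0.2157] 0.94 [350 220]
scene tin_handle [ 0.6137 -0.3817  0.2165] 0.82 [422 197]
scene tin_cap_foot [ 0.4409 -0.1302 -0.    ] 0.74 [327 275]
scene tin_cap_foot [6.57e-01 6.04e-02 5.00e-04] 0.72 [290 232]
scene tin_plain_foot [ 0.5262 -0.0299  0.0168] 0.84 [304 251]
scene tin_plain_foot [ 0.5825 -0.307  -0.0012] 0.77 [391 259]
scene tin_plain_foot [ 0.3844 -0.2797 -0.0016] 0.6 [372 294]
18.5 [0.58370197 0.01066212 0.1795075 ] [3.01146320e+00 8.94695929e-01 5.91165927e-04] [-2.54943892 -1.4539168   1.22980167] 0.013537759479257243
```

play_rows(
  increments="0 -3 0 2 1;0.2 -6 0 4 1;0.5 -9 0 6 1;0.8 -12 0 8 1;1.3 -15 0 10 1;1.9 -18 0 12 1;2.6 -21 0 14 1;3.4 -24 0 16 1;4.2 -27 0 18 1;5.2 -29.7 0 20 1;6.3 -32.5 0 22 1;7.5 -35.3 0 24 1;7.5 -35.3 0 24 1;7.5 -35.3 0 24 1",
  force=20,
)

```text
t: 19.9
tool_pos: [0.5705, 0.0446, 0.1786]
orientation: [-3.131, -0.251, 0.001]
force: [1.1, 1.0, -6.3]
opening: 0.0137
gripper_force: 20.0
```

Run:
```python
from h import *
robot.read_camera('scene');robot.read_camera('top')
for c in('scene','top'):
 for q in ['tin_handle','tin_cap_foot','tin_plain_foot']: look(q,c)
s=robot.read_state();print(s['t'],s['tool_pos'],s['orientation'],s['force'],s['opening'])
```

```text
scene tin_handle [ 0.6106 -0.38    0.2161] 0.9 [421 198]
scene tin_handle [0.6014 0.0511 0.2208] 0.83 [286 181]
scene tin_handle [ 0.4149 -0.2034  0.2151] 0.59 [351 220]
scene tin_cap_foot [ 0.6597  0.0609 -0.002 ] 0.87 [290 232]
scene tin_cap_foot [ 0.4405 -0.1302 -0.0007] 0.87 [327 275]
scene tin_cap_foot [0.59   0.0476 0.0931] 0.74 [287 218]
scene tin_plain_foot [ 0.5818 -0.3092 -0.001 ] 0.89 [392 259]
scene tin_plain_foot [ 3.868e-01 -2.815e-01 -3.000e-04] 0.7 [372 293]
scene tin_plain_foot [0.5052 0.0323 0.0142] 0.65 [283 252]
top tin_handle [ 0.41   -0.2018  0.2137] 0.59 [375 241]
top tin_cap_foot [ 0.4362 -0.1303  0.0019] 0.83 [344 275]
top tin_cap_foot [ 6.467e-01 -4.582e-01 -1.000e-04] 0.74 [441 215]
top tin_plain_foot [ 0.5795 -0.3052 -0.0012] 0.98 [397 234]
top tin_plain_foot [ 0.3857 -0.278  -0.0021] 0.8 [396 289]
20.3 [0.57043685 0.04426164 0.17905878] [-3.13166660e+00 -2.49228556e-01  9.45217235e-04] [-0.01806415  0.85034204 -7.12862548] 0.013781447263151496
```

Feet are at (0.660,0.061) and (0.505,0.032), against (0.659,0.057) and (0.499,0.031). I'm setting down, opening fully, retreating upward and checking.

play_rows(
  increments="-4 0 1 0 1;-8 0 3 0 1;-12 0 5 0 1;-16 0 7 0 1;-20 0 9 0 1;-23 0 10 0 1;-23 0 10 0 1;-23 0 10 0 -0.2;-23 0 10 0 -0.2;-23 0 10 0 -0.2;-23 0 10 0 -0.2;-23 0 10 0 -0.2;-23 0 0 0 -0.2;-23 0 -20 0 -0.2;-23 0 -50 0 -0.2;-23 0 -90 0 -0.2;-23 0 -130 0 -0.2;-23 0 -150 0 -0.2;-23 0 -150 0 -0.2",
)

```text
t: 22.2
tool_pos: [0.5497, 0.0407, 0.3347]
orientation: [3.131, 0.249, 0.012]
force: [1.2, -0.2, -0.5]
opening: 0.0555
gripper_force: 0.0
```

Run:
```python
from h import *
a=robot.read_camera('scene');robot.read_camera('top')
cv2.imwrite('pics/k.png',cv2.resize(a[140:280,220:370],(750,600),interpolation=2)[:600])
for c in('scene','top'):
 for q in ['tin_handle','tin_cap_foot','tin_plain_foot','mat_plain_end','drip_mat']: look(q,c)
s=robot.read_state();print(s['t'],s['tool_pos'],s['force'],s['opening'])
```

```text
scene tin_handle [0.5773 0.0442 0.215 ] 0.91 [285 186]
scene tin_handle [ 0.4164 -0.2015  0.2123] 0.91 [350 221]
scene tin_handle [ 0.6124 -0.3806  0.2149] 0.73 [421 198]
scene tin_cap_foot [0.6593 0.0594 0.001 ] 0.79 [291 231]
scene tin_cap_foot [ 4.405e-01 -1.349e-01  1.000e-04] 0.75 [328 275]
scene tin_plain_foot [ 0.5822 -0.3072 -0.0023] 0.94 [391 259]
scene tin_plain_foot [ 0.3854 -0.2815 -0.0006] 0.88 [372 294]
scene tin_plain_foot [ 0.5029  0.0299 -0.0011] 0.62 [284 256]
scene mat_plain_end [ 0.4994  0.0311 -0.0011] 0.46 [283 257]
scene drip_mat [0.5818 0.0459 0.0009] 0.6 [287 243]
top tin_handle [ 0.4095 -0.2013  0.2116] 0.83 [375 241]
top tin_handle [ 0.6114 -0.3829  0.2147] 0.69 [431 180]
top tin_cap_foot [ 0.4372 -0.1299  0.0034] 0.85 [344 274]
top tin_cap_foot [ 0.6464 -0.4547  0.0017] 0.56 [440 215]
top tin_cap_foot [ 0.6107 -0.1906 -0.0007] 0.19 [359 227]
top tin_plain_foot [ 0.3876 -0.2758 -0.0024] 0.61 [395 289]
top tin_plain_foot [ 0.5826 -0.3094  0.0007] 0.57 [398 233]
top mat_plain_end [ 0.4969  0.0348 -0.0028] 0.57 [288 260]
22.8 [0.54781084 0.04072247 0.32898894] [-1.29948738 -0.66308579  0.13246776] 0.05578917404332385
```

View pics/k.png

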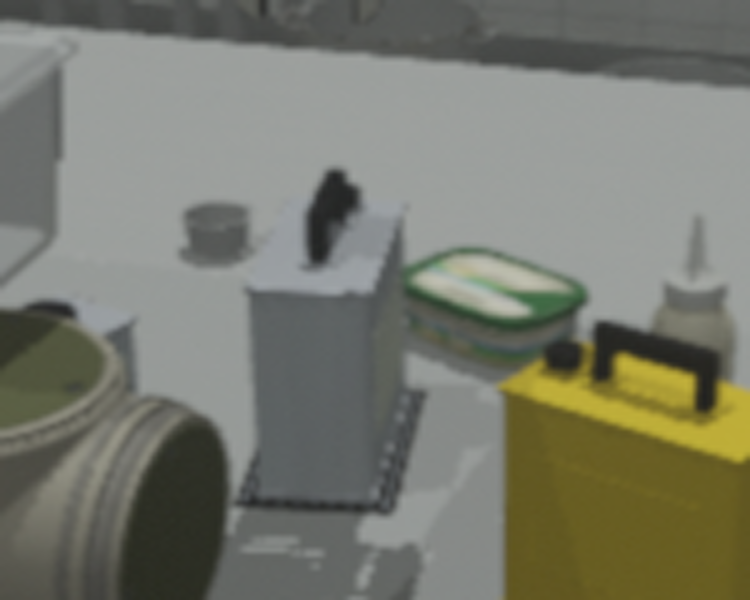

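The picture shows the tin upright at (310,390 in the crop), with a mat margin showing all round. The feet are within about 5 mm of their places and the gripper is clear.

```bash
python3 -c "
from plant import robot
print(robot.close_job())"
```

```text
the job is handed in; nothing more can be done
None
```

The tin stands upright and square on the mat, with both feet about 5 mm or less from their places and the gripper clear; I handed the job in at about 23 s, verdict not shown. One slip: my first tipping try raised the whole tin about 8–11 mm (fail limit 15 mm) and carried it about 26 mm back, so I returned it to its start and did both swings properly.

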